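# Take the camera off the microscope head

### The job

Take the square black camera off the microscope head: push the release button in front of it all the way down, turn the camera a quarter turn anticlockwise (seen from above) in its mount, and lift it straight off. Then set it down gently, standing upright on its mount nose, on the floor of the shallow steel tray, and let go.

Things in the scene. Friction and masses are not known exactly. Their poses are not given: they have to be found in the camera images.
- camera: Camera, 0.35 kg, upright in the head's mount. Origin: centre of its underside, z up. Steel nose dia 30 mm, z 0-12, with two lugs 12 wide, 6 high, reaching 25 from the axis along +x and -x; flange dia 62, z 12-18; black square body 46 x 46, z 18-72, sides along its x and y (grip at z 48); gland dia 14, z 72-82. Locked in the mount its axes are parallel to the head's.
- head: Fixed white microscope head, eyepieces at its +x end. Origin on the bench under the mount axis, z up. Flat top at 75 mm; mount rim dia 80, 18 high; seated camera's origin at 77. Button down, the camera turns freely anticlockwise (from above) to a stop at about 95 deg; from 75 deg it lifts out, clear after 20 mm. The grey block with a round metal tube and a like button is a bystander.
- release (a joint): Release button on the head: steel disc dia 24 mm, centre 90 mm from the mount axis along the head's -x (away from the eyepieces), top 89 mm above the head's origin when up. Value in m: 0 = up (camera locked), 0.009 = fully down. Takes about 3 N and stays down by itself.
- tray: Fixed empty shallow steel tray, 180 (x) x 150 (y) mm outside, walls 4 mm thick and 20 mm high, floor 4 mm thick. Origin: centre of its underside; z up; yaw varies.
Things that resemble listed ones, but are neither listed nor needed, are in the scene too. What is shaped like the camera but orange, pink or red is not meant.

How it is judged:
By the outcome, as a careful person would: the job done as asked, in the order asked, and still so for the second after the job is handed in, with the robot touching nothing.
It also fails if it takes over 58 s, if anything falls off the work surface, if the arm or the gripper's body presses on something with over 40 N, if the wrist force passes 120 N, or if a joint passes its speed limit or range.

### The arm

A 6-joint arm with a two-finger parallel gripper is mounted at the origin on the work surface. World frame = base frame: x ahead of the robot, y to its left, z up, the work surface at z = 0. Lengths are in m, angles in degrees, forces in N, time in s.
With the tool pointing down it reaches from about 0.4 to 0.825 m from the base axis. Payload 7 kg.
Tool frame: the origin (TCP) lies at the very end of the fingers, on their centre line; the grasp point (between the pads) lies 19 mm behind it (ctrl.grip_point_offset is the distance from the TCP to the grasp point, in m); x points along the fingers, z is the direction in which the jaws open and shut, and the axes are right-handed (so a half turn about x gives the same grasp; the last joint's range is limited). The gripper opens to 88 mm and grips with 3 to 60 N. Pads are 19 mm wide; open, the fingers measure 130 mm over their backs; the gripper's body (78 mm by 193 mm) begins 47 mm behind the grasp point.
Start: joints at [16.507, 20.546, 0.682, 0, -70.136, -16.507], TCP at [0.675, -0, 0.227] pointing down, gripper open.
Joint ranges: [-176.03, 176.03], [-82.01, 121.73], [-58.28, 71.71], [-173.87, 95.51], [-174.79, -0.11], [-173.66, 173.66]. Speed limits (degrees/s): [136.94, 136.94, 172.46, 180, 180, 180].

### API

Orientations are given as [roll, pitch, yaw] about the fixed x, y, z axes, in that order (R = Rz(yaw) Ry(pitch) Rx(roll)).
In Python, from plant import get_obs, snapshot, calibration, close_job, ctrl gives the robot as it stands.
- The arm moves only by the tool move_arm, never from a script. Its argument "commands" is a list that holds one entry, the list of rows, each a list of 4 numbers: the shift along the tool's x, y, z in cm, then the turn about the tool's x in rad. In form: [[[dx, dy, dz, spin], ...]]. A call has 1 to 8 rows; each row shifts and turns the commanded pose from where the row before left it, along the tool's axes as they then stand; what a row does not reach is not made up. A row lasts 1/10 s, in which the tool goes at most 50 mm and 8.59 degrees, less where a joint would pass 70% of its speed; a pose out of reach is approached as far as the arm can. A call with a gripper value outside its range is refused whole. "jaw" is the finger opening in cm, from 0 to 8.76, set as the call begins (left out, the last holds). The fingers move at their own pace and stop on an object; the grip force is fixed at half the most. Time passes only in rows, so rows that do not move let the fingers close. It gives the time, the measured TCP pose, the force and the opening at its end, in the units of the state.
- get_obs(): the state, without advancing time (a new reading comes with each control period).
- snapshot(name): name is "scene" or "side" or "wrist"; returns (picture, depth): 480x640x3 uint8, red, green, blue; 480x640 float32, m along the optical axis (not along the pixel's ray), 0 where there is no reading.
- calibration(name): a dict with "mtx" (3x3 intrinsics, pixels), "T" (4x4, takes a point from camera to world coordinates); the wrist camera has in their place "tool_from_camera" (4x4, takes a point from camera to tool coordinates, whose origin is the TCP and whose axes are the tool frame's). Camera axes: x right, y up, looking along -z (the intrinsics and any distortion apply to the point x, -y, -z); pixel columns grow to the right and rows downward; lengths in m; the calibration is good to about 2 mm. A picture is of the moment at which its call begins: read the wrist's pose just before it. calibration takes no time and is no camera call.
- close_job(): hands the job in, once; it reports no verdict.
The state is a dict: "clock": time; "joint_pos": joint angles; "qvel": joint speeds; "tau": joint torques, N m; "tool_pos": TCP position; "orientation": TCP orientation; "force": force on the tool from outside, world axes, zero at the start; "moment": the same for the moment, N m; "opening": finger opening in m.
Only numpy, scipy, OpenCV 4.12 (cv2) and the standard library are available. Lean on these libraries where they do the work, as an engineer would, in place of code of your own. Each camera call takes 0.05 s, during which the arm holds its last target. There are 200 camera calls.

## Working session

There is one attempt and no reset: what is moved stays moved. The work goes in short steps, Python scripts to look and compute and a tool call to move; the robot and the scene stay as the last step left them, time stands still between calls to the robot, and variables do not carry over. Pictures are saved under pics/ and viewed, about 8 in all and at most 12, crops included, and the job is handed in when it is done.

Besides the shell and the picture viewer there is one more tool, called in YAML: its name, and indented under it one key for each argument. move_arm: Moves the arm, as the interface text tells. Its arguments: {"type":"object","properties":{"commands":{"type":"array"},"jaw":{"type":"number"}},"required":["commands"]}

```bash
mkdir -p pics; ls; cat > h.py <<'E'
import numpy as np, cv2
from scipy.spatial.transform import Rotation as R
from plant import get_obs, snapshot, calibration, close_job, ctrl
def toolT(o):
    T=np.eye(4); T[:3,:3]=R.from_euler('xyz',o['orientation'],degrees=True).as_matrix(); T[:3,3]=o['tool_pos']; return T
def shot(name):
    o=get_obs(); im,d=snapshot(name); c=calibration(name)
    T=c['T'] if 'T' in c else toolT(o)@c['tool_from_camera']
    return im,d,np.array(c['mtx']),np.array(T),c
def pts(u,v,d,K,T):
    u,v,d=map(lambda a:np.asarray(a,float),(u,v,d))
    p=np.stack([(u-K[0,2])/K[0,0]*d,-(v-K[1,2])/K[1,1]*d,-d],-1)
    return p@T[:3,:3].T+T[:3,3]
def plane(u,v,z,K,T):
    a=pts(u,v,np.ones(np.shape(u)),K,T); o=T[:3,3]; r=a-o
    return o+r*((z-o[2])/r[...,2])[...,None]
def save(n,im): cv2.imwrite('pics/'+n,im[:,:,::-1])
E
python3 - <<'E'
from h import *
o=get_obs(); print(o)
for n in('scene','side','wrist'):
    im,d,K,T,c=shot(n); save(n+'0.png',im); np.savez(n+'0.npz',im=im,d=d,K=K,T=T)
    print(n,K.tolist(),T.round(3).tolist(),[k for k in c],(d>0).mean())
E
```

```text
pics
{'clock': 0.0, 'joint_pos': array([ 1.65077725e+01,  2.05911445e+01,  6.32583956e-01, -2.07026364e-02,
       -7.01352741e+01, -1.65076393e+01]), 'qvel': array([-0.04244334,  0.11558144,  0.00174403, -0.03039476,  0.01743221,
       -0.03918282]), 'tau': array([-8.00930356e-04, -5.82726967e+01,  2.93058443e+01,  6.99745238e+00,
        6.93249181e-03, -2.06530804e-04]), 'tool_pos': array([ 6.74500810e-01, -1.58617970e-05,  2.25615096e-01]), 'orientation': array([   4.79196287,   89.90416774, -175.21495461]), 'force': array([-0.33995002, -0.12226845, -0.07006688]), 'moment': array([-0.05928302,  0.01290898,  0.02425409]), 'opening': 0.08714024321540341}
scene [[484.53916476771906, 0.0, 319.9752631345937], [0.0, 484.53916476771906, 228.34230112093533], [0.0, 0.0, 1.0]] [[0.679, -0.408, 0.611, 1.022], [0.734, 0.396, -0.551, -0.426], [-0.017, 0.822, 0.569, 0.589], [0.0, 0.0, 0.0, 1.0]] ['mtx', 'T'] 0.9959602864583333
side [[515.3778000108202, 0.0, 319.3583242179705], [0.0, 515.3778000108202, 237.75713791818166], [0.0, 0.0, 1.0]] [[-0.771, 0.42, -0.478, 0.084], [-0.636, -0.535, 0.556, 0.548], [-0.022, 0.733, 0.68, 0.656], [0.0, 0.0, 0.0, 1.0]] ['mtx', 'T'] 0.9961751302083334
wrist [[382.85227230380264, 0.0, 316.86844897497457], [0.0, 382.85227230380264, 240.6312006716641], [0.0, 0.0, 1.0]] [[-1.0, -0.0, 0.001, 0.675], [-0.0, -0.959, -0.282, -0.075], [0.001, -0.282, 0.959, 0.383], [0.0, 0.0, 0.0, 1.0]] ['mtx', 'tool_from_camera'] 0.9960546875
```

View pics/scene0.png

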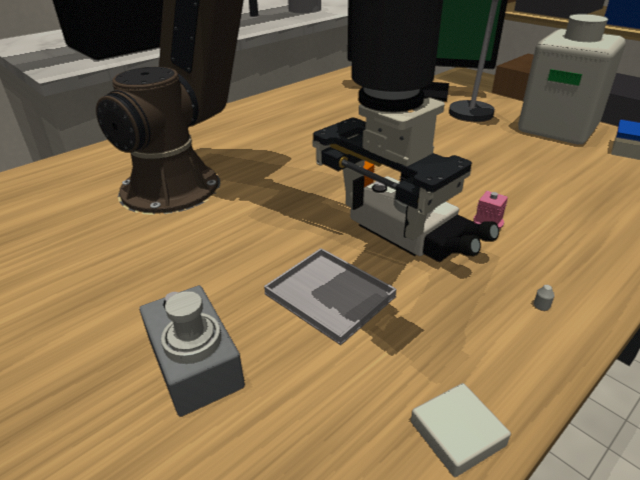

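View pics/side0.png

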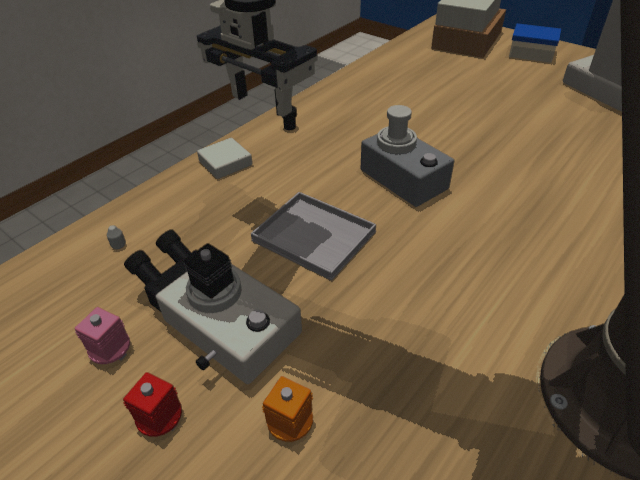

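Candidates (side view):
- Camera: black square at (210,270) on the white head. Not pink (103,335), red (153,405), orange (288,408) or the grey block's tube (398,125).
- Button: (258,320) on the white head, not (430,160) on the grey block.
- Tray: (315,235), the only one.

I choose the black camera and the button on the white head.

```bash
python3 - <<'E'
from h import *
f=np.load('side0.npz'); im,d,K,T=f['im'],f['d'],f['K'],f['T']
v,u=np.mgrid[:480,:640]; P=pts(u,v,d,K,T)
def roi(a,b,c,e): return (u>=a)&(u<b)&(v>=c)&(v<e)
g=im.astype(int).max(-1)
# camera top: z approx 149
m=roi(185,240,235,300)&(abs(P[...,2]-.149)<.004)&(g<60); q=P[m]; print('camtop',m.sum(),q.mean(0),cv2.minAreaRect((q[:,:2]*1000).astype(np.float32)))
m=roi(190,220,240,270)&(abs(P[...,2]-.159)<.004); print('gland',m.sum(),P[m].mean(0) if m.any() else 0)
m=roi(240,278,300,335)&(abs(P[...,2]-.089)<.004); print('button',m.sum(),P[m].mean(0),P[m].min(0),P[m].max(0))
print('headtop',cv2.minAreaRect((P[roi(150,310,250,390)&(abs(P[...,2]-.075)<.004)][:,:2]*1000).astype(np.float32)))
m=roi(240,385,185,285)&(abs(P[...,2]-.020)<.004); q=P[m];print('trayrim',m.sum(),cv2.minAreaRect((q[:,:2]*1000).astype(np.float32)))
m=roi(240,385,185,285)&(abs(P[...,2]-.004)<.002)&(abs(im.astype(int)[...,0]-im.astype(int)[...,2])<20); q=P[m];print('floor',m.sum(),cv2.minAreaRect((q[:,:2]*1000).astype(np.float32)))
for p in [(230,310),(180,300),(258,318),(205,255),(206,262),(400,108),(430,158),(288,390)]: print(p,P[p[1],p[0]].round(4))
save('crop1.png',cv2.resize(im[220:380,130:330],None,fx=4,fy=4)[:600])
E
```

```text
camtop 719 [0.53509064 0.26660376 0.14996668] ((538.9790649414062, 264.3720703125), (44.796600341796875, 47.93571090698242), 88.83582305908203)
gland 83 [0.53763194 0.26396704 0.15941482]
button 212 [0.44808583 0.26344141 0.09011379] [0.43725586 0.25072437 0.08512053] [0.46061879 0.27453803 0.09280611]
headtop ((502.1779479980469, 277.55401611328125), (212.1084442138672, 305.1995849609375), 53.188072204589844)
trayrim 952 ((555.815673828125, 15.157012939453125), (181.8285369873047, 153.9239959716797), 4.58228063583374)
floor 2684 ((560.3150024414062, -49.79084777832031), (179.52674865722656, 284.2781066894531), 4.537571907043457)
(230, 310) [0.4948 0.2731 0.078 ]
(180, 300) [0.5674 0.3056 0.077 ]
(258, 318) [0.4445 0.2649 0.0912]
(205, 255) [0.5355 0.2663 0.1592]
(206, 262) [0.5321 0.2695 0.1501]
(400, 108) [ 0.5531 -0.251   0.1515]
(430, 158) [ 0.4578 -0.2182  0.0913]
(288, 390) [0.3412 0.3182 0.0829]
```

View pics/crop1.png

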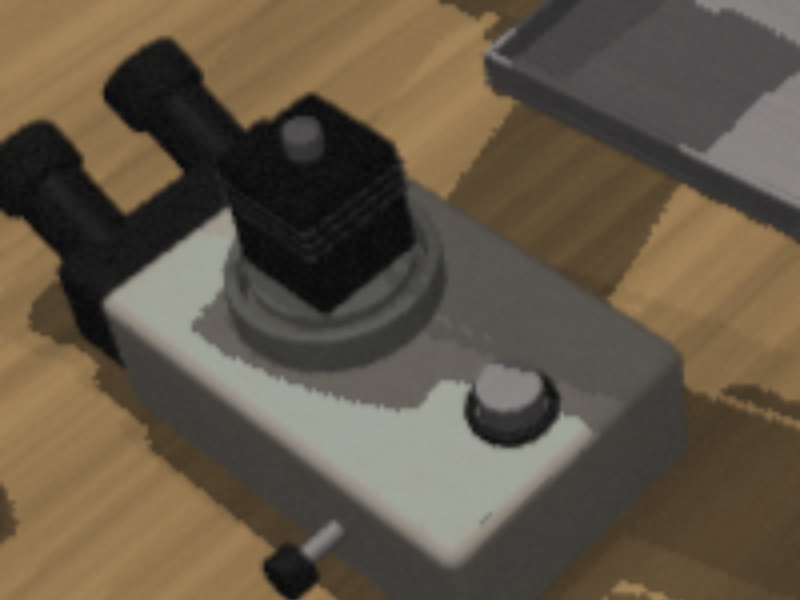

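The crop confirms it: black square body with its gland at (302,138) in the white head's mount, steel button at (508,390), eyepieces opposite. Head yaw is about -1°. I'll move over the button first.

move_arm:
  commands:
    - [[0,-2.63,2.27,0],[0,-2.63,2.27,0],[0,-2.63,2.27,0],[0,-2.63,2.27,0],[0,-2.63,2.27,0],[0,-2.63,2.27,0],[0,-2.63,2.27,0],[0,-2.63,2.27,0]]
  jaw: 0

```text
clock: 0.95
tool_pos: [0.4922, 0.2112, 0.2265]
orientation: [-0.9, 90.0, 179.1]
force: [0.6, 0.0, 0.1]
opening: 0.0291
```

move_arm:
  commands:
    - [[0,-2.63,2.27,0],[0,-2.63,2.27,0],[0,0,0,0.14],[0,0,0,0.14],[0,0,0,0.14],[0,0,0,0.14],[0,0,0,0.14],[0,0,0,0.14]]

```text
clock: 1.75
tool_pos: [0.4478, 0.2629, 0.2264]
orientation: [80.7, 90.0, -147.7]
force: [0.7, -0.7, -0.4]
opening: 0.0006
```

move_arm:
  commands:
    - [[0,0,0,0.14],[0,0,0,0.14],[0,0,0,0.14],[0,0,0,0.14],[0,0,0,0.14],[0,0,0,0.03],[0,0,0,0],[0,0,0,0]]

```text
clock: 2.55
tool_pos: [0.4479, 0.263, 0.2265]
orientation: [113.9, 90.0, -155.9]
force: [-0.1, 0.0, 0.1]
opening: 0.0007
```

```bash
python3 - <<'E'
from h import *
o=get_obs(); print(o['tool_pos'],o['orientation'],o['joint_pos'],o['opening'],o['force'],o['clock']); print(toolT(o).round(4))
im,d,K,T,c=shot('wrist'); save('w1.png',im); np.savez('w1.npz',im=im,d=d,K=K,T=T)
E
```

```text
[0.44793214 0.26296477 0.22651632] [ 113.88270778   89.99535492 -155.89311554] [ 5.20839587e+01  5.82926925e+00 -1.87349481e+01 -2.39585301e-03
 -6.54398849e+01 -1.41858786e+02] 0.0006975964599962769 [-0.14986867  0.04824627  0.11902723] 2.55
[[-1.000e-04 -1.000e+00 -3.900e-03  4.479e-01]
 [-0.000e+00 -3.900e-03  1.000e+00  2.630e-01]
 [-1.000e+00  1.000e-04 -0.000e+00  2.265e-01]
 [ 0.000e+00  0.000e+00  0.000e+00  1.000e+00]]
```

View pics/w1.png

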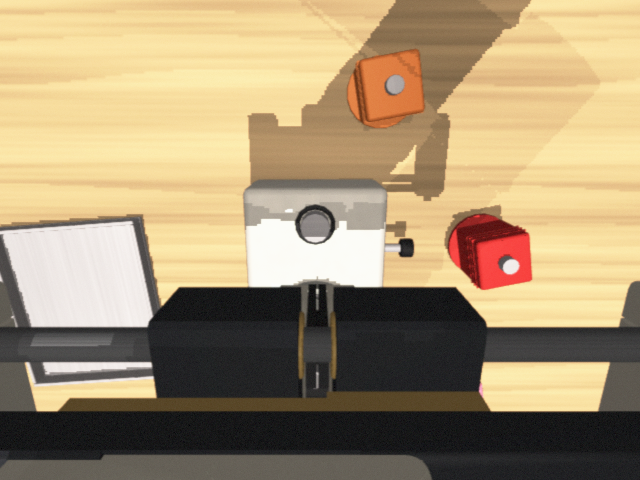

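The wrist view shows the button at (316,224), straight ahead of the closed fingers. Next I'll measure it and the head's edges.

```bash
python3 - <<'E'
from h import *
f=np.load('w1.npz'); im,d,K,T=f['im'],f['d'],f['K'],f['T']
v,u=np.mgrid[:480,:640]; P=pts(u,v,d,K,T)
m=(u>290)&(u<340)&(v>200)&(v<250)&(abs(P[...,2]-.090)<.004); q=P[m]; print(m.sum(),q.mean(0),q.min(0),q.max(0))
print(plane(np.array([316.]),np.array([224.]),.089,K,T))
e=(u>230)&(u<400)&(v>230)&(v<275)&(abs(P[...,2]-.075)<.004)
for r in range(232,276,8):
    us=np.where(e[r])[0]; print(r,P[r,us[0]].round(4),P[r,us[-1]].round(4))
E
```

```text
668 [0.44742572 0.26193619 0.0882862 ] [0.43601224 0.25037145 0.08604403] [0.45899698 0.27356379 0.09064472]
[[0.44444368 0.26316222 0.089     ]]
232 [0.4555 0.2044 0.0733] [0.4553 0.3206 0.072 ]
240 [0.4627 0.2039 0.0724] [0.4621 0.3199 0.0731]
248 [0.4702 0.2033 0.0713] [0.4695 0.3205 0.0721]
256 [0.4768 0.2042 0.073 ] [0.4763 0.3189 0.0734]
264 [0.4848 0.2035 0.0711] [0.4837 0.3202 0.0728]
272 [0.4916 0.2043 0.0725] [0.4914 0.3208 0.0719]
```

move_arm:
  commands:
    - [[2,0,0,0],[2,0,0,0],[2,0,0,0],[2,0,0,0],[2,0,0,0],[1.5,0,0,0],[1,0,0,0],[0,0,0,0]]

```text
clock: 3.4
tool_pos: [0.4475, 0.2624, 0.1004]
orientation: [137.9, 89.9, -132.0]
force: [-0.0, 0.2, 0.1]
opening: 0.0004
```

move_arm:
  commands:
    - [[0.5,0,0,0],[0.4,0,0,0],[0.3,0,0,0],[0.2,0,0,0],[0.2,0,0,0],[0.1,0,0,0],[0,0,0,0]]

```text
clock: 4.1
tool_pos: [0.4481, 0.2631, 0.0847]
orientation: [-43.6, 90.0, 46.4]
force: [-0.1, 0.1, 0.7]
opening: 0.0003
```

move_arm:
  commands:
    - [[0.1,0,0,0],[0.1,0,0,0],[0,0,0,0],[0,0,0,0]]

```text
clock: 4.5
tool_pos: [0.4481, 0.2631, 0.0825]
orientation: [-43.0, 90.0, 47.1]
force: [0.5, 0.4, 1.8]
opening: 0.0005
```

move_arm:
  commands:
    - [[0.1,0,0,0],[0.1,0,0,0],[0,0,0,0],[0,0,0,0]]

```text
clock: 4.9
tool_pos: [0.4481, 0.2631, 0.0805]
orientation: [-39.7, 90.0, 50.3]
force: [0.3, 0.8, 2.1]
opening: 0.0006
```

move_arm:
  commands:
    - [[0.1,0,0,0],[0,0,0,0],[0,0,0,0]]

```text
clock: 5.2
tool_pos: [0.4481, 0.2631, 0.08]
orientation: [-57.4, 90.0, 32.7]
force: [-1.5, 0.1, 5.9]
opening: 0.0005
```

move_arm:
  commands:
    - [[0.1,0,0,0],[0,0,0,0],[0,0,0,0]]

```text
clock: 5.5
tool_pos: [0.4481, 0.2631, 0.0795]
orientation: [-60.2, 90.0, 29.9]
force: [-4.5, 0.1, 12.8]
opening: 0.0003
```

The force rose sharply, so the button is at its stop. I'll go up, open the jaws and move back a little to see the camera.

move_arm:
  commands:
    - [[-1,0,0,0],[-3,0,0,0],[-3,0,0,0],[-3,0,0,0],[-3,0,0,0],[-2.2,0,0,0],[0,0,0,0],[0,0,0,0]]
  jaw: 0

```text
clock: 6.3
tool_pos: [0.4477, 0.2628, 0.2306]
orientation: [22.3, 90.0, 112.3]
force: [0.0, 0.0, 0.2]
opening: 0.0
```

move_arm:
  commands:
    - [[0,-3,0,0],[0,-3,0,0],[0,-2,0,0],[0,-1,0,0],[0,0,0,0],[0,0,0,0]]
  jaw: 8.7

```text
clock: 6.9
tool_pos: [0.5372, 0.2627, 0.2296]
orientation: [122.1, 89.9, -147.9]
force: [-0.1, -0.2, -0.3]
opening: 0.0426
```

```bash
python3 - <<'E'
from h import *
o=get_obs(); print(o['tool_pos'],o['joint_pos'],o['opening'],o['force'],o['clock']); print(toolT(o).round(4))
im,d,K,T,c=shot('wrist'); ims,ds,Ks,Ts,_=shot('side'); 
v,u=np.mgrid[:480,:640]
for n,i,dd,k,t in(('w',im,d,K,T),('s',ims,ds,Ks,Ts)):
    P=pts(u,v,dd,k,t); near=(abs(P[...,0]-.447)<.02)&(abs(P[...,1]-.263)<.02)
    b=near&(i.astype(int).max(-1)>70); print(n,'button z hist',np.histogram(P[b][:,2],bins=np.arange(.07,.1,.003)))
    near=(abs(P[...,0]-.54)<.04)&(abs(P[...,1]-.263)<.04)&(abs(P[...,2]-.149)<.004)&(i.astype(int).max(-1)<70); q=P[near]
    print(n,'camtop',near.sum(),cv2.minAreaRect((q[:,:2]*1000).astype(np.float32)) if near.any() else 0)
save('ws2.png',np.hstack([cv2.resize(im,(400,300)),cv2.resize(ims[180:420,100:420],(400,300))]))
E
```

```text
[0.53716571 0.26266235 0.22964039] [ 4.47510762e+01  1.33040319e+01 -9.07334770e+00 -2.55064770e-02
 -6.77278161e+01 -1.34722989e+02] 0.04255120607074553 [-0.05230839 -0.24221826 -0.30870379] 6.9
[[-1.600e-03 -1.000e+00 -3.000e-04  5.372e-01]
 [-1.000e-03 -3.000e-04  1.000e+00  2.627e-01]
 [-1.000e+00  1.600e-03 -1.000e-03  2.296e-01]
 [ 0.000e+00  0.000e+00  0.000e+00  1.000e+00]]
w button z hist (array([  58, 1286,  599,  512,    0,    0,    0,    0,    0]), array([0.07 , 0.073, 0.076, 0.079, 0.082, 0.085, 0.088, 0.091, 0.094,
       0.097]))
w camtop 3951 ((537.1412353515625, 262.5655517578125), (44.98373794555664, 45.57258987426758), 0.9665690064430237)
s button z hist (array([  0,  75, 185, 124,  55,   0,   0,   0,   0]), array([0.07 , 0.073, 0.076, 0.079, 0.082, 0.085, 0.088, 0.091, 0.094,
       0.097]))
s camtop 716 ((538.494384765625, 264.4349670410156), (44.4619026184082, 47.5930290222168), 89.76118469238281)
```

View pics/ws2.png

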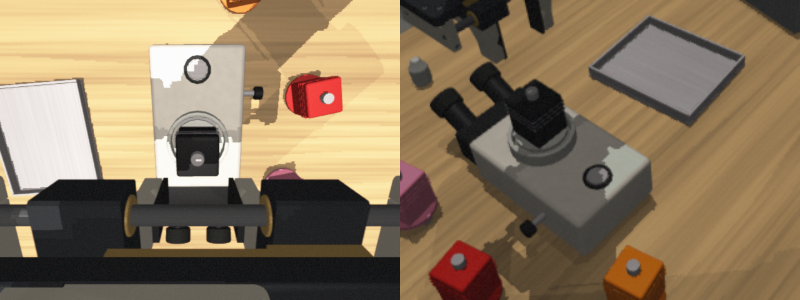

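Button is down (about 80 mm, hist), with the camera centred under the TCP at (198,155 in the left half) and aligned. Descend and grip.

move_arm:
  commands:
    - [[0,0,0,0],[0,0,0,0],[0,0,0,0],[0,0,0,0],[2,0,0,0],[2,0,0,0],[2,0,0,0],[1,0,0,0]]
  jaw: 8.7

```text
clock: 7.8
tool_pos: [0.5372, 0.2626, 0.1589]
orientation: [124.2, 89.9, -145.8]
force: [0.0, 0.2, 0.5]
opening: 0.0869
```

move_arm:
  commands:
    - [[1.5,0,0,0],[1.5,0,0,0],[1,0,0,0],[0.8,0,0,0],[0.4,0,0,0],[0,0,0,0],[0,0,0,0]]

```text
clock: 8.5
tool_pos: [0.5383, 0.2633, 0.1091]
orientation: [-60.1, 90.0, 29.9]
force: [-0.7, 0.9, 0.4]
opening: 0.0871
```

move_arm:
  commands:
    - [[0,0,0,0],[0,0,0,0],[0,0,0,0],[0,0,0,0],[0,0,0,0],[0,0,0,0],[0,0,0,0],[0,0,0,0]]
  jaw: 4.0

```text
clock: 9.3
tool_pos: [0.5379, 0.2628, 0.1086]
orientation: [155.7, 90.0, -114.3]
force: [-0.9, -1.4, 1.6]
opening: 0.0456
```

Gripped at 45.6 mm. Now turn anticlockwise (negative spin), about 86°.

move_arm:
  commands:
    - [[0,0,0,-0.05],[0,0,0,-0.1],[0,0,0,-0.1],[0,0,0,-0.1],[0,0,0,-0.1],[0,0,0,0],[0,0,0,0]]

```text
clock: 10.0
tool_pos: [0.5381, 0.2633, 0.1086]
orientation: [-64.0, 90.0, 51.7]
force: [-0.3, -0.6, -0.4]
opening: 0.0459
```

```bash
python3 - <<'E'
from h import *
o=get_obs(); t=toolT(o); print(o['force'],o['moment'],np.degrees(np.arctan2(t[1,2],t[0,2]))-90,o['opening'])
im,d,K,T,c=shot('wrist'); v,u=np.mgrid[:480,:640]; P=pts(u,v,d,K,T)
m=(abs(P[...,0]-.538)<.045)&(abs(P[...,1]-.263)<.045)&(abs(P[...,2]-.149)<.004); q=P[m]
print(m.sum(),cv2.minAreaRect((q[:,:2]*1000).astype(np.float32)))
E
```

```text
[-0.32296419 -0.57150825 -0.36876895] [ 0.03974261 -0.03664184  0.04629954] 25.669397812686242 0.045944716339052186
8734 ((536.2435913085938, 262.90234375), (43.213523864746094, 72.32077026367188), 25.960657119750977)
```

Turning freely, with low moment and the opening unchanged. Continue.

move_arm:
  commands:
    - [[0,0,0,-0.1],[0,0,0,-0.1],[0,0,0,-0.1],[0,0,0,-0.1],[0,0,0,-0.1],[0,0,0,-0.1],[0,0,0,-0.1],[0,0,0,-0.1]]

```text
clock: 10.85
tool_pos: [0.538, 0.2631, 0.1086]
orientation: [-119.6, 90.0, 42.2]
force: [-0.1, 0.1, 1.2]
opening: 0.0461
```

move_arm:
  commands:
    - [[0,0,0,-0.1],[0,0,0,-0.1],[0,0,0,-0.06],[0,0,0,0],[0,0,0,0],[0,0,0,0]]

```text
clock: 11.45
tool_pos: [0.538, 0.2631, 0.1086]
orientation: [-139.3, 90.0, 37.2]
force: [0.1, -1.0, 1.4]
opening: 0.0458
```

```bash
python3 - <<'E'
from h import *
o=get_obs(); t=toolT(o); print(o['force'],o['moment'],np.degrees(np.arctan2(t[1,2],t[0,2]))-90,o['opening'],o['joint_pos']); print(t.round(4))
im,d,K,T,c=shot('side'); save('s3.png',cv2.resize(im[180:420,100:420],(640,480)))
E
```

```text
[ 0.14229139 -0.96134772  1.3911752 ] [-0.11029318 -0.11257144 -0.07503422] 86.43877381098022 0.04577302576520118 [ 4.47349848e+01  1.92152206e+01 -1.79756785e+01  1.39939993e-03
 -5.28006867e+01 -4.82970567e+01]
[[ 1.000e-04 -6.210e-02 -9.981e-01  5.380e-01]
 [ 1.000e-04 -9.981e-01  6.210e-02  2.631e-01]
 [-1.000e+00 -1.000e-04 -1.000e-04  1.086e-01]
 [ 0.000e+00  0.000e+00  0.000e+00  1.000e+00]]
```

View pics/s3.png

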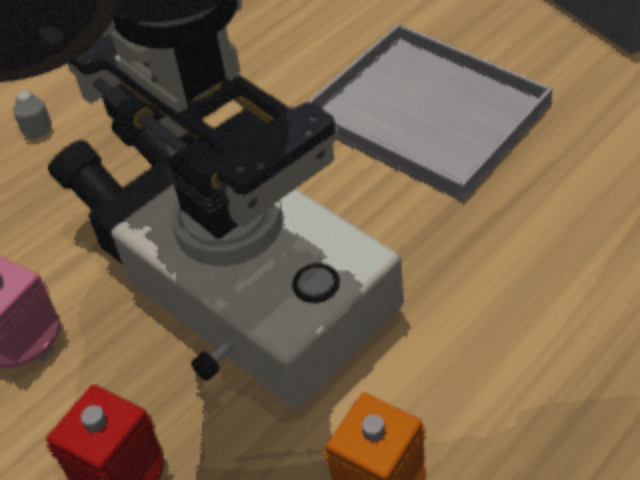

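The camera is gripped and turned 86°, at about (225,190), and the button is still down at (316,282). Lift straight up.

move_arm:
  commands:
    - [[-0.3,0,0,0],[-0.5,0,0,0],[-0.6,0,0,0],[-0.8,0,0,0],[0,0,0,0]]

```text
clock: 12.0
tool_pos: [0.5387, 0.2636, 0.1321]
orientation: [-140.5, 89.9, 36.1]
force: [0.2, -0.5, -3.1]
opening: 0.0458
```

move_arm:
  commands:
    - [[-1,0,0,0],[-1.5,0,0,0],[-1.5,0,0,0],[-1.5,0,0,0],[-1.5,0,0,0],[-1,0,0,0],[0,0,0,0],[0,0,0,0]]

```text
clock: 12.8
tool_pos: [0.5377, 0.263, 0.2103]
orientation: [-17.5, 90.0, 159.0]
force: [-0.6, -0.5, -3.8]
opening: 0.046
```

```bash
python3 - <<'E'
from h import *
o=get_obs(); t=toolT(o); print(o['tool_pos'],o['force'],o['moment'],o['opening'])
im,d,K,T,c=shot('side'); save('s4.png',im)
f=np.load('scene0.npz')
for n,(i,dd,k,t) in dict(scene=(f['im'],f['d'],f['K'],f['T']),side=(im,d,K,T)).items():
    v,u=np.mgrid[:480,:640]; P=pts(u,v,dd,k,t); c=i.astype(int)
    m=(abs(P[...,0]-.556)<.12)&(abs(P[...,1]-.015)<.105)&(P[...,2]>.011)&(P[...,2]<.024)&(abs(c[...,0]-c[...,2])<25); q=P[m]
    print(n,m.sum(),cv2.minAreaRect((q[:,:2]*1000).astype(np.float32)),q[:,2].max())
    m=(abs(P[...,0]-.556)<.06)&(abs(P[...,1]-.015)<.05)&(P[...,2]<.02);print(np.median(P[m][:,2]))
E
```

```text
[0.53768688 0.26296341 0.21026621] [-0.64771428 -0.54694426 -3.82350445] [-0.04163139  0.07105847 -0.00607062] 0.04601553516627435
scene 1380 ((555.4078369140625, 14.141693115234375), (180.68313598632812, 153.21507263183594), 4.460739612579346) 0.022433113992646025
0.0038586398636592523
side 1392 ((555.3078002929688, 16.743911743164062), (181.7619171142578, 151.7760772705078), 4.414247035980225) 0.023862733717841977
0.00568187101484352
```

View pics/s4.png

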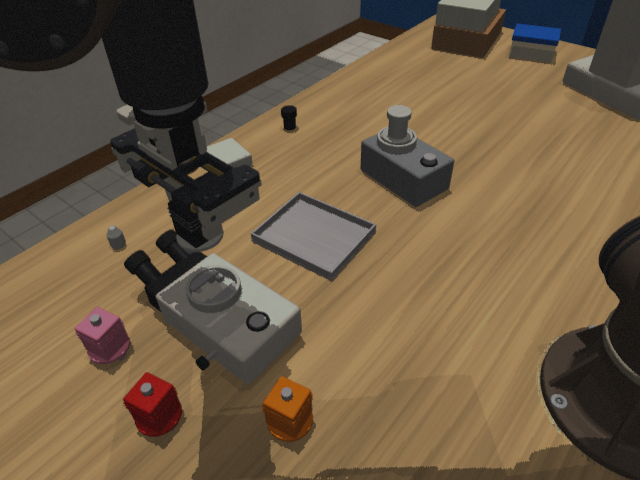

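The camera is off and hanging at (200,225), the mount is empty at (213,288), and the tray is clear at (315,235). Carry it to the tray centre (0.555, 0.0155).

move_arm:
  commands:
    - [[0,1.6,-0.3,0],[0,3.5,-0.5,0],[0,3.5,-0.5,0],[0,3.5,-0.5,0],[0,3.5,-0.5,0],[0,3.5,-0.5,0],[0,3.5,-0.3,0],[0,1.2,-0.1,0]]

```text
clock: 13.65
tool_pos: [0.5547, 0.0202, 0.2098]
orientation: [30.2, 89.9, -153.3]
force: [1.0, -0.5, -3.6]
opening: 0.0457
```

move_arm:
  commands:
    - [[0,0.8,-0.1,0],[0,0,0,0],[3,0,0,0],[3,0,0,0],[3,0,0,0],[2.5,0,0,0],[1.5,0,0,0],[0,0,0,0]]

```text
clock: 14.45
tool_pos: [0.5546, 0.0161, 0.0781]
orientation: [19.7, 89.7, -163.7]
force: [-0.3, 0.4, -4.1]
opening: 0.0455
```

```bash
python3 - <<'E'
from h import *
o=get_obs(); print(o['tool_pos'],o['force'],o['moment'],o['opening'],o['joint_pos'])
im,d,K,T,c=shot('side'); a,*_=shot('scene'); save('s5.png',np.hstack([cv2.resize(im[120:360,160:480],(400,300)),cv2.resize(a[150:390,180:500],(400,300))]))
E
```

```text
[0.55457504 0.01614585 0.07809273] [-0.2731532   0.41396287 -4.11769394] [-0.04688482  0.11305263 -0.02506413] 0.045523024252575796 [ 2.18733811e+01  1.77092165e+01 -2.52064223e+01 -3.56112284e-02
 -4.73529198e+01 -2.52260625e+01]
```

View pics/s5.png

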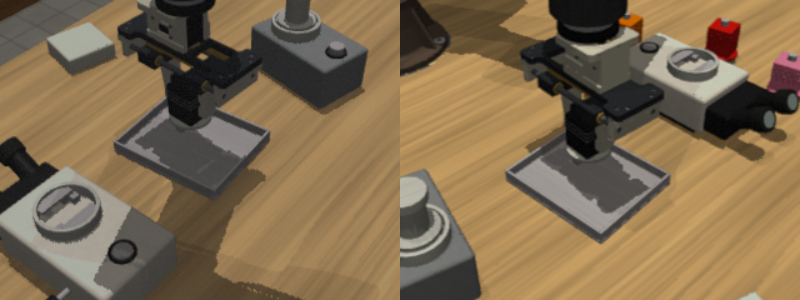

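The camera is upright over the middle of the tray at (190,110) left and (590,145) right. Lower it gently; contact is expected at TCP z about 0.036.

move_arm:
  commands:
    - [[1.2,0,0,0],[1,0,0,0],[0.8,0,0,0],[0.5,0,0,0],[0.2,0,0,0],[0.1,0,0,0],[0,0,0,0],[0,0,0,0]]

```text
clock: 15.35
tool_pos: [0.5564, 0.0155, 0.0429]
orientation: [-164.4, 90.0, 12.2]
force: [-0.5, 0.0, -4.4]
opening: 0.0455
```

move_arm:
  commands:
    - [[0.1,0,0,0],[0.1,0,0,0],[0,0,0,0],[0,0,0,0]]

```text
clock: 15.75
tool_pos: [0.5561, 0.0155, 0.0406]
orientation: [13.2, 90.0, -170.3]
force: [-0.6, 0.9, -4.5]
opening: 0.046
```

move_arm:
  commands:
    - [[0.1,0,0,0],[0.1,0,0,0],[0.1,0,0,0],[0,0,0,0],[0,0,0,0]]

```text
clock: 16.25
tool_pos: [0.5562, 0.0155, 0.0375]
orientation: [22.2, 90.0, -161.3]
force: [0.0, 0.7, -3.8]
opening: 0.0461
```

move_arm:
  commands:
    - [[0.1,0,0,0],[0,0,0,0],[0,0,0,0]]

```text
clock: 16.55
tool_pos: [0.5561, 0.0155, 0.0365]
orientation: [25.0, 90.0, -158.4]
force: [-0.3, -0.1, -3.5]
opening: 0.0459
```

move_arm:
  commands:
    - [[0.05,0,0,0],[0,0,0,0],[0,0,0,0]]

```text
clock: 16.85
tool_pos: [0.5561, 0.0155, 0.036]
orientation: [20.5, 90.0, -162.9]
force: [-0.2, 1.0, -2.9]
opening: 0.0458
```

move_arm:
  commands:
    - [[0.05,0,0,0],[0,0,0,0],[0,0,0,0]]

```text
clock: 17.15
tool_pos: [0.5562, 0.0155, 0.0356]
orientation: [-160.8, 90.0, 15.7]
force: [-0.4, -0.1, -3.3]
opening: 0.0459
```

move_arm:
  commands:
    - [[0.05,0,0,0],[0,0,0,0],[0,0,0,0]]

```text
clock: 17.45
tool_pos: [0.5563, 0.0156, 0.0356]
orientation: [-176.6, 90.0, -0.0]
force: [-2.9, 1.1, 6.0]
opening: 0.046
```

Contact: the vertical force went from -3.3 to +6 N. Release and go up.

move_arm:
  commands:
    - [[0,0,0,0],[0,0,0,0],[0,0,0,0],[0,0,0,0],[0,0,0,0],[0,0,0,0],[0,0,0,0],[0,0,0,0]]
  jaw: 8.7

```text
clock: 18.25
tool_pos: [0.5562, 0.0155, 0.035]
orientation: [-82.5, 90.0, 94.1]
force: [1.3, 0.1, -0.9]
opening: 0.0868
```

move_arm:
  commands:
    - [[-1,0,0,0],[-2,0,0,0],[-3,0,0,0],[-3,0,0,0],[-3,0,0,0],[-3,0,0,0],[0,0,0,0],[0,0,0,0]]

```text
clock: 19.05
tool_pos: [0.5564, 0.0157, 0.1864]
orientation: [-152.1, 89.9, 24.4]
force: [0.8, -0.4, -1.4]
opening: 0.0868
```

```bash
python3 - <<'E'
from h import *
o=get_obs(); print(o['tool_pos'],o['force'],o['opening'],o['clock'])
im,d,K,T,c=shot('side'); a,d2,k2,t2,_=shot('scene'); save('s6.png',np.hstack([cv2.resize(im[120:360,160:480],(400,300)),cv2.resize(a[150:390,180:500],(400,300))]))
v,u=np.mgrid[:480,:640]; P=pts(u,v,d,K,T)
m=(abs(P[...,0]-.556)<.05)&(abs(P[...,1]-.0155)<.05)&(abs(P[...,2]-.076)<.004)&(im.astype(int).max(-1)<70); q=P[m]
print(m.sum(),q.mean(0),cv2.minAreaRect((q[:,:2]*1000).astype(np.float32)))
E
```

```text
[0.55642002 0.01566483 0.1864108 ] [ 0.81330527 -0.37369902 -1.37925723] 0.08683374820539644 19.05
403 [0.55378895 0.02216877 0.07694712] ((557.3311157226562, 18.782129287719727), (45.541969299316406, 48.01934051513672), 85.68266296386719)
```

View pics/s6.png

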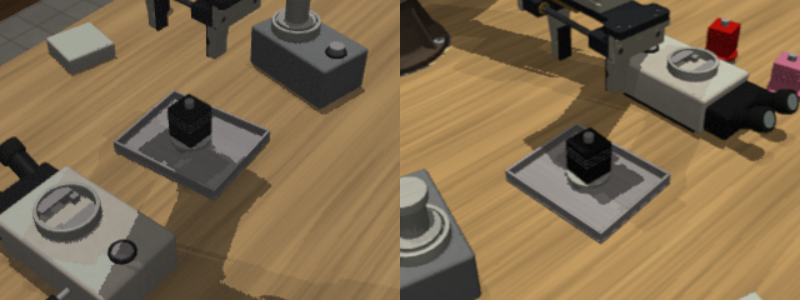

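The camera stands upright in the middle of the tray at (190,120) left and (588,155) right, with the gripper well clear above it. I'm handing in.

```bash
python3 -c "
from plant import close_job; print(close_job())"
```

```text
the job is handed in; nothing more can be done
None
```

The black camera is off the microscope head and stands upright on its nose near the middle of the steel tray. I handed the job in at about 19 s.

- **Button:** I pushed it until the force rose to 12.8 N at the stop. A view afterwards showed its top at about 80 mm, down from 89 mm, and it stayed down.
- **Turn and lift:** I gripped the camera, turned it 86° anticlockwise with almost no resistance, and lifted it straight off. The mount was empty afterwards.
- **Set down:** I lowered it in steps of 0.5 mm at the end until the floor took its weight (about 6 N), then opened the gripper and moved up clear.
- **Last checks:** The camera's top is about 77 mm above the bench and level; 76 mm was expected. It is at about (0.557, 0.019), with the tray centre at about (0.555, 0.0155). The gripper was open and about 11 cm above the camera's body.

No check failed. The side view reads positions about 1–3 mm off from the arm's own reading, roughly the calibration error.

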